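Scan the code label on a circuit board with a scanner wand

ROBOT

A 7-joint arm with a two-finger parallel gripper is mounted at the origin on the work surface. World frame = base frame: x ahead of the robot, y to its left, z up, the work surface at z = 0. Lengths are in m, angles in rad, forces in N, time in s.
With the tool pointing down it reaches from about 0.425 to 0.95 m from the base axis. Payload 4.7 kg.
Tool frame: the origin (TCP) lies midway between the tips of the shut fingers; the grasp point (between the pads) lies manip.grasp_offset behind it (manip.grasp_offset is the distance from the TCP to the grasp point, in m); y points along the fingers, x is the direction in which the jaws open and shut, and the axes are right-handed (so a half turn about y gives the same grasp; the last joint's range is limited). The gripper opens to 85 mm and grips with 20 to 120 N. Pads are 22 mm wide; open, the fingers measure 114 mm over their backs; the gripper's body (76 mm by 85 mm) begins 54 mm behind the grasp point. The pads swing forward as they close: fully open they stand 13 mm farther back than shut.
Start: joints at [-1.236, 0.469, -0.049, 1.532, 0.024, 1.141, -0.082], TCP at [0.24, 0.631, 0.231] pointing down, gripper open.
Joint ranges: [-2.59, 2.59], [-0.33, 1.99], [-1.39, 1.29], [0.1, 2.45], [-1.04, 4.18], [0.21, 1.99], [-2.66, 2.66]. Speed limits (rad/s): [2.57, 2.57, 3.14, 3.14, 3.14, 3.14, 3.14].

INTERFACE

Orientations are given as a unit quaternion [x, y, z, w].
In Python, from bench import manip, ungrasp, close, cams, order, read_time_s, read_joint_positions, read_dq, read_effort, read_tcp_pos, read_ee_rot, read_force, read_ft_torque, read_grip_width gives the robot as it stands. Calls block until the motion is done:
- manip.goto(position, orientation): joint-space move of the TCP to a pose.
- manip.servo_line(position, v=0.15, ori=None): straight line of the TCP; ori=None keeps the orientation; v is the mean speed in m/s.
- manip.move_joints(angles): joint-space move.
- ungrasp() and close(): open the fingers fully, or close them until they stop; the grip force is fixed at half the most.
- manip.dwell(seconds).
- manip.inverse_kinematics(position, orientation): joint angles nearest the present ones, or None.
- cams.snapshot(name): name is "scene" or "side" or "wrist"; returns the picture (384x512x3 uint8, red, green, blue); there is no depth.
- cams.get_calibration(name): a dict with "fx", "fy", "cx", "cy" (pixels), "T" (4x4, takes a point from camera to world coordinates); the wrist camera has in their place "tool_from_camera" (4x4, takes a point from camera to tool coordinates, whose origin is the TCP and whose axes are the tool frame's). Camera axes: x right, y down, z forward; pixel columns grow to the right and rows downward; lengths in m; the calibration is good to about 2 mm. A picture is of the moment at which its call begins: read the wrist's pose just before it. get_calibration takes no time and is no camera call.
A pose or a line that the arm cannot do raises manip.MotionError and nothing moves.
- order.finish_job(): hands the job in, once; it reports no verdict.
Readings, each from a call of its own:
- read_time_s(): time.
- read_joint_positions(): joint angles.
- read_dq(): joint speeds.
- read_effort(): joint torques, N m.
- read_tcp_pos(): TCP position.
- read_ee_rot(): TCP orientation.
- read_force(): force on the tool from outside, world axes, zero at the start.
- read_ft_torque(): the same for the moment, N m.
- read_grip_width(): finger opening in m.
Only numpy, scipy, OpenCV 4.12 (cv2) and the standard library are available. Lean on these libraries where they do the work, as an engineer would, in place of code of your own. Each camera call takes 0.05 s, during which the arm holds its last target. There are 200 camera calls.

TASK

Take the scanner wand out of its leaning holder and lay it down in the V-rest, centred across both V supports, and let go. Then take it again so that its red lens end can point down, aim it squarely at the middle of the white code label on the tilted circuit board from about 6 cm away without touching the board, and hold it still there for a good second. Finally lay the wand back in the V-rest, centred as before, and let go; never drop the wand on the bench, and leave everything else where it stands.

Things in the scene. Friction and masses are not known exactly. Their poses are not given: they have to be found in the camera images.
- wand: Scanner wand: round rod 180 mm long, 24 mm thick, about 0.14 kg, black tail half, white front half, orange ring at mid-length. Origin on its axis at mid-length (centre of mass 7 mm tailward); x axis along the rod to the lens, 90 mm away, on the red last 15 mm that narrows to 18 mm. It scans along +x; roll is free. Starts lens up, tail down in the holder, top 105 mm free.
- holder: Fixed holder: dark base 130 x 90 x 10 mm with an aluminium square socket (28 mm inside, 36 mm outside, 75 mm deep) leaning 30 degrees off vertical, mouth up and towards its own -x. Origin under the base, z up; middle of the mouth at (2, 0, 90) mm, socket axis (-0.5, 0, 0.866) in its frame. The wand slides out freely along that axis (75 mm to clear).
- rest: Fixed V-rest: base 190 x 70 x 8 mm, two grey V supports 12 mm thick at x = -62 and +62 mm, notches in line along its x axis. Origin on the bench at the middle of the base, z up. A wand in it lies level along x, either way round, axis 50 mm above the bench; the V arms rise 7 mm above that axis and reach 28 mm to each side; 112 mm between supports is free for grasping.
- code_label: White square code label, 36 mm, black square pattern, in the middle of a tilted green circuit board (108 x 134 mm with side rails) in a fixed fixture. Origin at the label's centre, 80 mm above the bench; z axis is the outward normal, 40 degrees off vertical, leaning to the board's low side; x down the slope, y along the board's width. Components rise at most 9 mm.
- fixture: Fixed grey board fixture that carries the tilted board: base 170 mm along its y, 130 mm along its x, two upright posts 93 mm high at y = +-72 mm; origin on the bench under its middle, straight below the label's centre. The label faces up and towards the fixture's own +x.
- spool_a: Bystander: solder spool, silver with green flanges, 60 mm diameter, 54 mm high, origin under its middle.
- spool_b: Bystander: second solder spool, same size.
- flux_bottle: Bystander: small jar with a blue cap, 44 mm diameter, 65 mm high, origin under its middle.
- screwdriver: Bystander: screwdriver lying down, 160 mm long.
- spare_board: Bystander: bare green circuit board lying flat, 80 x 100 mm.
- parts_tray: Bystander: blue divided parts tray, 90 x 120 x 30 mm, origin under its middle.
- loupe: Bystander: black ring-shaped loupe, 52 mm diameter, 30 mm high, origin under its middle.
There are look-alikes about, which are no part of the job. What is shaped like the rest but yellow is not meant.

How it is judged:
By the outcome, as a careful person would: the job done as asked, in the order asked, and still so for the second after the job is handed in, with the robot touching nothing.
It also fails if it takes over 67 s, if anything falls off the work surface, if the arm or the gripper's body presses on something with over 40 N, if the wrist force passes 120 N, or if a joint passes its speed limit or range.

## Working session

There is one attempt and no reset: what is moved stays moved. The work goes in short steps, each a Python script; the robot and the scene stay as the last script left them, time stands still between calls to the robot, and variables do not carry over. Pictures are saved under pics/ and viewed, about 8 in all and at most 12, crops included, and the job is handed in when it is done.

```bash
ls; mkdir -p pics; python3 - <<'E'
from bench import *
import cv2,numpy as np
for n in ["scene","side"]:
    im=cams.snapshot(n); cv2.imwrite(f"pics/{n}0.png",cv2.resize(im[:,:,::-1],(800,600),interpolation=cv2.INTER_CUBIC))
    c=cams.get_calibration(n); print(n,{k:np.round(v,4).tolist() for k,v in c.items()})
print(cams.get_calibration("wrist"),manip.grasp_offset,read_time_s(),read_tcp_pos(),read_ee_rot(),read_force(),read_grip_width())
E
```

```text
pics
scene {'fx': 438.4192, 'fy': 438.4192, 'cx': 259.7523, 'cy': 190.5757, 'T': [[-0.3775, 0.6591, -0.6504, 1.2626], [0.926, 0.2771, -0.2566, 0.3264], [0.0111, -0.6991, -0.7149, 0.955], [0.0, 0.0, 0.0, 1.0]]}
side {'fx': 474.2063, 'fy': 474.2063, 'cx': 258.498, 'cy': 195.8368, 'T': [[0.9959, -0.044, 0.0793, 0.3897], [-0.0906, -0.497, 0.863, -1.0475], [0.0015, -0.8667, -0.4989, 0.6985], [0.0, 0.0, 0.0, 1.0]]}
{'fx': 272.35575046002634, 'fy': 272.35575046002634, 'cx': 254.73878068530954, 'cy': 197.34922207504903, 'tool_from_camera': array([[ 9.99999604e-01, -2.48669471e-04,  8.54213727e-04,
        -4.87155308e-04],
       [-8.89568638e-04, -2.94162008e-01,  9.55755158e-01,
        -1.44122068e-01],
       [ 1.36100958e-05, -9.55755539e-01, -2.94162113e-01,
         7.61385943e-02],
       [ 0.00000000e+00,  0.00000000e+00,  0.00000000e+00,
         1.00000000e+00]])} 0.0187 0.1 [0.23998396 0.6303264  0.23032775] [ 0.58257961  0.40080571 -0.40183057 -0.58179719] [-0.89276213  0.46431653 -0.41419748] 0.08541771656357153
```

View pics/scene0.png

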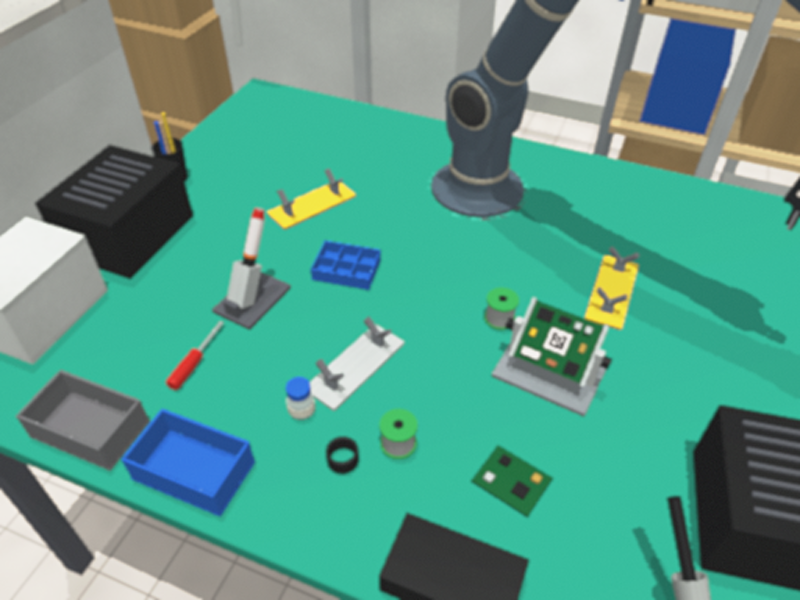

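View pics/side0.png

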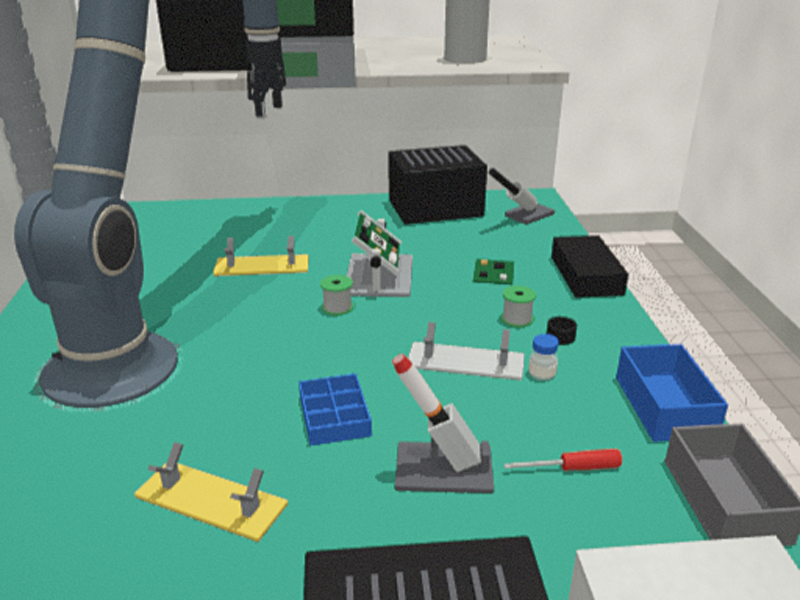

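The scene view shows the wand in its holder at (250,270), the white rest at (360,365) and the label at (558,341). The side view shows the wand at (400,365)–(440,415), the rest at (465,360) and the label at (377,240). I'll enlarge these next.

```bash
python3 - <<'E'
import cv2,numpy as np
from bench import cams
# 400x300 tiles: 80x60 native x5 ; origins native
t={"scene":[(125,130),(192,203),(315,188)],"side":[(248,224),(258,200),(215,130)]}
tiles={}
for n in t:
    im=cams.snapshot(n)[:,:,::-1]
    for i,(u,v) in enumerate(t[n]):
        h=80 if i==0 else (64 if n=="scene" else 60)
        tiles[n,i]=cv2.resize(im[v:v+80,u:u+80],(400,400),interpolation=cv2.INTER_CUBIC)
def grid(a,u,v):
    a=a.copy()
    for k in range(0,80,10):
        cv2.putText(a,str(u+k),(k*5,8),0,.3,(0,0,255),1);cv2.putText(a,str(v+k),(0,k*5+4),0,.3,(0,0,255),1)
        cv2.line(a,(k*5,10),(k*5,14),(0,0,255));cv2.line(a,(22,k*5),(26,k*5),(0,0,255))
    return a
g={k:grid(a,*t[k[0]][k[1]]) for k,a in tiles.items()}
for i,nm in enumerate(["holder","rest","fix"]):
    cv2.imwrite(f"pics/c_{nm}.png",np.hstack([g["scene",i],g["side",i]]))
E
```

```text
(no output)
```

View pics/c_holder.png

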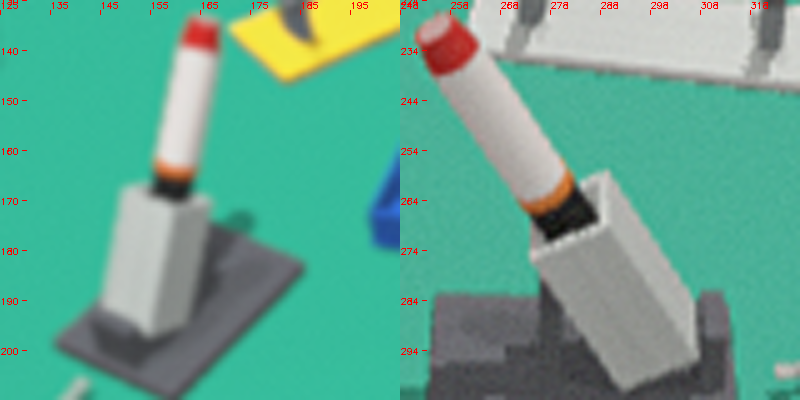

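View pics/c_rest.png

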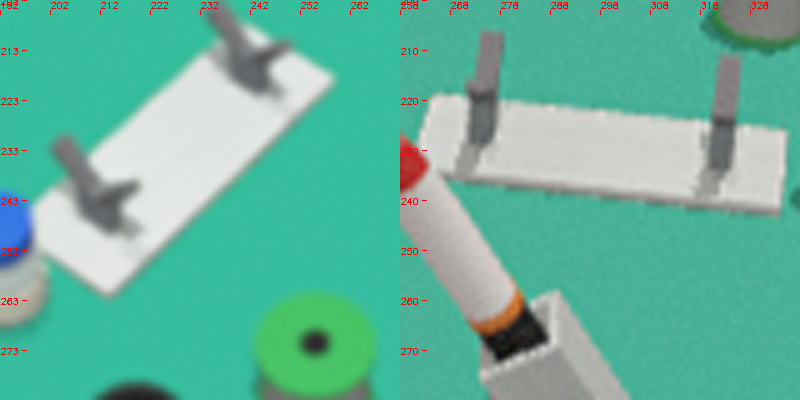

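View pics/c_fix.png

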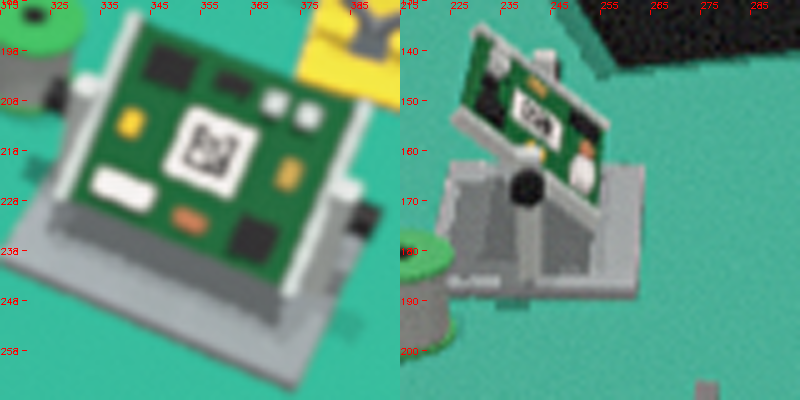

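The crops show:
- **Wand:** the lens tip is at about scene (165.6,134) and side (254.6,229.2).
- **Rest:** the corners of the white base are clear in both views.
- **Label:** the quad is centred at about scene (356.7,217.8) and side (242.3,153.4).

I'll fit poses from these points.

```bash
cat > est.py <<'E'
import numpy as np
from bench import cams
from scipy.optimize import least_squares
from scipy.spatial.transform import Rotation as R
C={n:cams.get_calibration(n) for n in("scene","side")}
def proj(n,P):
    c=C[n];T=np.linalg.inv(c["T"]);p=T[:3,:3]@P+T[:3,3]
    return np.array([c["fx"]*p[0]/p[2]+c["cx"],c["fy"]*p[1]/p[2]+c["cy"]])
def fit(obs,tilt=None):
    # obs: (cam, local pt m, native uv); tilt: label frame
    best=None
    def res(q):
        Rz=R.from_euler('z',q[2]).as_matrix(); r=[]
        for n,p,uv in obs: r+=list(proj(n,Rz@np.array(p)+[q[0],q[1],0])-uv)
        return np.array(r)
    for y in np.arange(-3,3.1,1):
        s=least_squares(res,[.6,0,y],loss='soft_l1')
        if best is None or s.cost<best.cost: best=s
    return best.x,np.round(best.fun if False else res(best.x),1)
E
python3 - <<'E'
from est import *
def o(cam,o0,p,l): return (cam,np.array(l)/1000,np.array(o0)+np.array(p)/5-.4)
sc,si=(125,130),(248,224)
H=[o("scene",sc,(205,20),(-50.5,0,180.9)),o("scene",sc,(175,172),(-5.5,0,103)),
   o("side",si,(35,28),(-50.5,0,180.9)),o("side",si,(148,193),(-5.5,0,103))]
print("holder",fit(H))
q,_=fit(H)
for cx in (65,-65):
  for cy in(45,-45):
    P=R.from_euler('z',q[2]).as_matrix()@[cx/1e3,cy/1e3,.01]+[q[0],q[1],0]
    print("base",cx,cy,(proj("scene",P)-sc+.4)*5,(proj("side",P)-si+.4)*5)
sc,si=(192,203),(258,200)
# corners: A=right in scene / left-top in side ; 
from itertools import product
A=[("scene",(335,77)),("scene",(110,292)),("scene",(250,30)),("side",(32,95)),("side",(387,130)),("side",(380,205)),("side",(40,175))]
loc=[(-95,35),(95,35),(-95,-35),(-95,35),(95,35),(95,-35),(-95,-35)]
L=[o(c,sc if c=="scene" else si,p,(*l,8)) for (c,p),l in zip(A,loc)]
print("rest",fit(L))
sc,si=(315,188),(215,130)
n=np.array([np.sin(np.radians(40)),0,np.cos(np.radians(40))]);x=np.array([n[2],0,-n[0]]);y=np.array([0,1,0])
def lab(a,b): return np.array([0,0,80])+a*x+b*y
# a: downslope, b: width
S=[("scene",(193,105),(-18,-18)),("scene",(260,127),(-18,18)),("scene",(233,198),(18,18)),("scene",(163,175),(18,-18)),
 ("side",(116,89),(-18,18)),("side",(161,123),(18,18)),("side",(162,150),(18,-18)),("side",(115,115),(-18,-18)),
 ("scene",(211,151),(0,0)),("side",(138,119),(0,0))]
print("label",fit([o(c,sc if c=="scene" else si,p,lab(*l)) for c,p,l in S]))
E
```

```text
holder (array([ 0.5030326 , -0.28840361, -0.14465423]), array([-0.1, -0.1, -0.2, -0.7,  0.3, -0.1, -0.1, -0.4]))
base 65 45 [180.81997018 384.18731893] [305.38787422 301.70180566]
base 65 -45 [ 62.26440197 326.40812643] [313.71688932 447.31539286]
base -65 45 [316.63658696 250.42284435] [ 10.68517634 290.92779515]
base -65 -45 [201.77042052 198.96708146] [ -4.66216469 434.78182743]
rest (array([ 0.58565477, -0.0344104 , -0.27773228]), array([ 0.1,  0.2,  0. ,  0.4, -1.8, -1.8,  0.2, -0.4,  0.3, -0.1,  0.3,
        0.1, -6.1, -2. ]))
label (array([ 0.46126345,  0.28738567, -0.07648436]), array([-0.4,  0.8, -0.6,  1.1,  0. , -0.3,  0.9, -0.5, -0.1,  0.4, -0.1,
        0.3, -0.4, -0.1, -0.1,  0.1,  0.2,  0.3, -0.1,  0.2]))
```

```bash
cat > geo.py <<'E'
import numpy as np
from bench import manip
from scipy.spatial.transform import Rotation as R
G=manip.grasp_offset
hp,hy=np.array([.503,-.2884,0]),-.1447
rp,ry=np.array([.5857,-.0344,0]),-.2777
lp,ly=np.array([.4613,.2874,.08]),-.0765
def rz(y): return R.from_euler('z',y).as_matrix()
hu=rz(hy)@[-.5,0,.8660254]; mouth=hp+rz(hy)@[.002,0,.09]; wc=mouth-hu*-.015   # wand centre
re=rz(ry)@[1.,0,0]
ln=rz(ly)@[np.sin(np.radians(40)),0,np.cos(np.radians(40))]
def tool(u,a,s):
    """rotation with approach a (made perpendicular to wand dir u), tool z = s*u"""
    u=u/np.linalg.norm(u); a=a-u*(a@u); a/=np.linalg.norm(a); z=s*u
    return np.column_stack([np.cross(a,z),a,z])
def top(u): # approach as downward as possible, perpendicular to u
    a=np.array([0,0,-1.])-u*-u[2]; return a/np.linalg.norm(a)
def roll(u,a,t): return R.from_rotvec(u*t).as_matrix()@a
def pose(c,u,a,s,g):
    """TCP pose so that pads hold wand (centre c, dir u) at +g"""
    M=tool(u,a,s); return c+u*g+M[:,1]*G, R.from_matrix(M).as_quat()
E
python3 - <<'E'
from geo import *
ik=lambda p:manip.inverse_kinematics(*p)
a0=top(hu); print(hu,wc,a0)
for s in(1,-1):
  for d in range(-180,181,15):
    a=roll(hu,a0,np.radians(d))
    if a[2]>.3: continue
    q=[ik(pose(wc+hu*e,hu,a,s,.03)) for e in(0,.09)]
    if all(x is not None for x in q): print("pick",s,d,np.round(a,2),np.round(q[0],2),np.round(q[1],2))
for s in(1,-1):
  for l in(1,-1):
    for d in range(-40,41,20):
      u=l*re; a=roll(u,top(u),np.radians(d))
      q=[ik(pose(rp+[0,0,z],u,a,s,.03)) for z in(.05,.15)]
      if all(x is not None for x in q): print("place",s,l,d,np.round(q[0],2))
for s in(1,-1):
  u=-ln
  for d in range(-180,180,20):
      a=roll(u,top(u),np.radians(d))
      if a[2]>.2: continue
      q=ik(pose(lp+ln*.15,u,a,s,0))
      if q is not None: print("aim",s,d,np.round(a,2),np.round(q,2))
E
```

```text
[-0.4947746   0.07209779  0.8660254 ] [ 0.49755748 -0.28760692  0.10299038] [-0.85697475  0.12487703 -0.50000001]
pick 1 -120 [0.55 0.79 0.25] [ 1.39  1.18 -0.62  1.79 -1.01  1.45  1.54] [ 1.58  1.11 -0.81  1.89 -0.95  1.38  1.41]
pick 1 -105 [0.36 0.92 0.13] [ 1.06  1.05 -0.22  1.67 -1.03  1.76  1.61] [ 1.14  0.91 -0.26  1.78 -1.01  1.79  1.57]
pick 1 -90 [ 0.14  0.99 -0.  ] [ 1.05  1.05 -0.31  1.55 -0.81  1.77  1.51] [ 0.97  0.88 -0.11  1.66 -0.88  1.91  1.58]
pick 1 -75 [-0.08  0.99 -0.13] [ 0.82  1.01 -0.05  1.45 -0.74  1.93  1.61] [ 0.86  0.87 -0.05  1.56 -0.72  1.98  1.6 ]
pick 1 -60 [-0.3   0.92 -0.25] [ 0.74  1.   -0.05  1.37 -0.55  1.97  1.61] [ 0.89  0.87 -0.24  1.47 -0.48  1.97  1.5 ]
pick 1 -45 [-0.5   0.79 -0.35] [ 0.66  0.99 -0.05  1.32 -0.36  1.99  1.63] [ 0.91  0.88 -0.43  1.41 -0.23  1.99  1.42]
pick 1 -15 [-0.79  0.38 -0.48] [ 0.17  1.01  0.52  1.33 -0.2   1.96  2.04] [ 0.16  0.85  0.53  1.44 -0.12  1.99  2.05]
pick 1 0 [-0.86  0.12 -0.5 ] [ 0.06  0.98  0.55  1.38 -0.03  1.85  2.06] [0.02 0.84 0.6  1.49 0.02 1.88 2.1 ]
pick 1 15 [-0.87 -0.14 -0.48] [0.04 0.92 0.39 1
[... 4318 characters left out ...]
  0.33  1.62  0.79  1.54 -0.22]
aim 1 80 [ 0.06 -0.99 -0.11] [-1.07  0.98  0.36  1.42  0.71  1.85 -0.16]
aim 1 100 [-0.21 -0.97  0.11] [-1.22  1.31  0.91  1.27  0.41  1.96  0.18]
aim -1 -100 [-0.06  0.99  0.11] [ 0.72  1.32 -1.18  1.9  -0.88  0.75  0.15]
aim -1 -60 [ 0.45  0.83 -0.32] [ 0.71  0.9  -1.2   2.24  3.81  0.36  1.36]
aim -1 -40 [ 0.63  0.6  -0.49] [ 0.54  0.66 -1.17  2.31  2.88  0.5   1.93]
aim -1 -20 [ 0.74  0.29 -0.6 ] [ 0.05  0.39 -0.8   2.29  2.27  0.58  2.1 ]
aim -1 0 [ 0.76 -0.06 -0.64] [-1.53  0.47  0.91  2.24  1.62  0.26  2.31]
aim -1 20 [ 0.69 -0.4  -0.6 ] [-0.18  0.68 -0.99  1.98  1.51  1.5   2.6 ]
aim -1 40 [ 0.54 -0.69 -0.49] [-0.28  0.86 -0.99  1.78  1.42  1.91  2.61]
```

Next I'll take wrist close-ups of the label and the rest on the way to the pick.

```bash
python3 - <<'E'
from geo import *
from bench import *
import cv2
ungrasp()
ims=[];
dn=np.array([0,0,-1.])
for nm,c,u in [("label",np.array([.47,.287,.24]),-rz(ly)[:,0]),("rest",rp+[0,0,.22],-re)]:
    p=pose(c,u,dn,1,0.0); manip.goto(*p); 
    P,Q=read_tcp_pos(),read_ee_rot(); im=cams.snapshot("wrist")
    np.savez(f"w_{nm}.npz",P=P,Q=Q); ims.append(im); print(nm,P,Q,read_time_s())
    cv2.imwrite(f"pics/w_{nm}.png",im[:,:,::-1])
big=np.hstack([i[:,:,::-1] for i in ims]); cv2.imwrite("pics/w_both.png",cv2.resize(big,(800,300),interpolation=cv2.INTER_AREA))
E
```

```text
label [0.4695492  0.28843363 0.22139838] [-0.5180704  -0.48122891  0.48082268  0.51848948] 1.9917
rest [ 0.58577703 -0.03198076  0.20128423] [-0.56329363 -0.42719687  0.42667727  0.56404754] 3.3333
```

View pics/w_both.png

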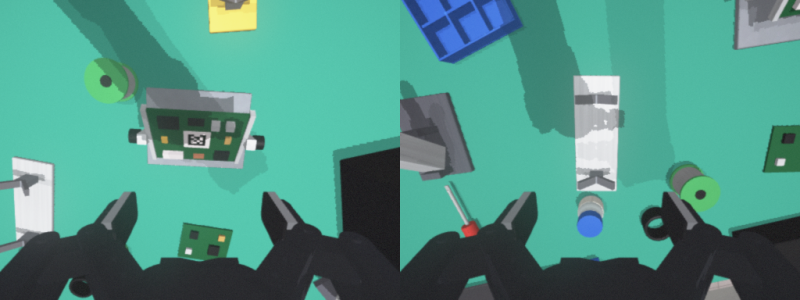

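The wrist view shows the label at native (252,179) and the rest's white base spanning about (222–281, 97–244). I'll enlarge both.

```bash
python3 - <<'E'
import cv2,numpy as np
a=cv2.imread("pics/w_label.png")[155:205,227:277]; b=cv2.imread("pics/w_rest.png")[90:250,180:320]
a=cv2.resize(a,(400,400),interpolation=cv2.INTER_CUBIC); b=cv2.resize(b,(350,400),interpolation=cv2.INTER_CUBIC)
cv2.imwrite("pics/w_zoom.png",np.hstack([a,b]))
E
```

```text
(no output)
```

View pics/w_zoom.png

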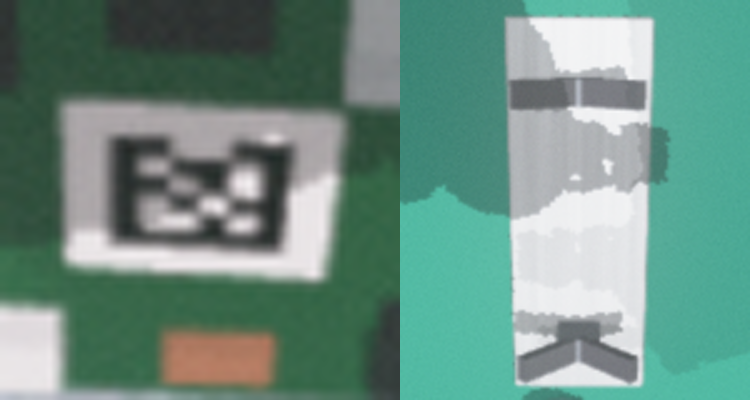

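```bash
python3 - <<'E'
import numpy as np
from est import *
import est
K=cams.get_calibration("wrist")
def addcam(nm):
    d=np.load(f"w_{nm}.npz"); T=np.eye(4);T[:3,:3]=R.from_quat(d["Q"]).as_matrix();T[:3,3]=d["P"]
    est.C[nm]={**K,"T":T@K["tool_from_camera"]}
addcam("label");addcam("rest")
t=np.radians(40);x=np.array([np.cos(t),0,-np.sin(t)]);y=np.array([0,1,0])
lab=lambda a,b:np.array([0,0,.08])+a*x+b*y
S=[((62,100),(-1,1)),((345,113),(-1,-1)),((328,281),(1,-1)),((65,265),(1,1))]
for sg in(1,-1):
    print("label",fit([("label",lab(.018*a,.018*b*sg),np.array([227,155])+(np.array(p)+.5)/8-.5) for p,(a,b) in S]))
S=[((104,17),(-95,1)),((253,17),(-95,-1)),((243,385),(95,-1)),((117,386),(95,1))]
for sg in(1,-1):
    q,r=fit([("rest",np.array([a/1e3,.035*b*sg,.008]),np.array([180,90])+(np.array(p)+.5)/2.5-.5) for p,(a,b) in S]); print("rest",q,r)
    for xx in(-.068,-.056,.056,.068):
        P=R.from_euler('z',q[2]).as_matrix()@[xx,0,.033]+[q[0],q[1],0]; print((proj("rest",P)-[180,90]+.5)*2.5-.5)
E
```

```text
label (array([0.43876847, 0.28734282, 3.10813445]), array([  0.2,   7.7,  -0.1,   4.7,   0.2, -46. ,  -0.3, -42.6]))
label (array([ 0.46014155,  0.28567559, -0.12482833]), array([ 0.1,  0.2,  0. ,  0.4, -0.6, -0.6,  0.4, -0.1]))
rest [ 0.59682083  0.00843123 -0.27905659] [ 99.7   0.  -20.   -0.3 -17.6   0.4  84.    0.1]
[282.85695459  78.2711171 ]
[281.62677888 106.12486874]
[271.38482453 338.02414093]
[270.40472944 360.21554403]
rest [ 0.58434831 -0.03576541 -0.27362327] [-0.3 -0.2  0.3 -0.2  0.4  0.4 -0.4  0.1]
[178.14463163  78.19534818]
[178.2726247  106.05976566]
[179.33819882 338.03797639]
[179.44016378 360.23601042]
```

```bash
sed -i 's/^rp,ry=.*/rp,ry=np.array([.5848,-.0354,0]),-.2745/; s/^lp,ly=.*/lp,ly=np.array([.4605,.2863,.08]),-.105/' geo.py
python3 - <<'E'
import cv2
a=cv2.imread("pics/w_label.png")[105:220,155:345]
cv2.imwrite("pics/w_fix.png",cv2.resize(a,(760,460),interpolation=cv2.INTER_CUBIC))
E
cat > pick.py <<'E'
from geo import *
from bench import *
import cv2
s=1; a=roll(hu,top(hu),np.radians(45)); g=.03
p,q=pose(wc,hu,a,s,g)
pre=p-a*.11
manip.goto(pre,q); print(read_tcp_pos()-pre,read_time_s())
P,Q=read_tcp_pos(),read_ee_rot(); im=cams.snapshot("wrist"); cv2.imwrite("pics/w_wand.png",im[:,:,::-1]); np.savez("w_wand.npz",P=P,Q=Q)
K=cams.get_calibration("wrist"); T=np.eye(4);T[:3,:3]=R.from_quat(Q).as_matrix();T[:3,3]=P; T=np.linalg.inv(T@K["tool_from_camera"])
for e in(.09,.075,0,-.015):
    c=T[:3,:3]@(wc+hu*e)+T[:3,3]; uv=(K["fx"]*c[0]/c[2]+K["cx"],K["fy"]*c[1]/c[2]+K["cy"]); print(e,np.round(uv,1),c[2]); cv2.circle(im,(int(uv[0]+.5),int(uv[1]+.5)),3,(255,0,255),1)
cv2.imwrite("pics/w_wand_m.png",im[:,:,::-1])
E
python3 pick.py
```

```text
[4.46449667e-04 9.90584663e-04 3.99622807e-05] 4.125
0.09 [254. 134.] 0.22883522537625395
0.075 [254.  151.9] 0.2332945692621692
0 [254.  232.2] 0.2555912886917453
-0.015 [254.  246.6] 0.2600506325776606
```

View pics/w_fix.png

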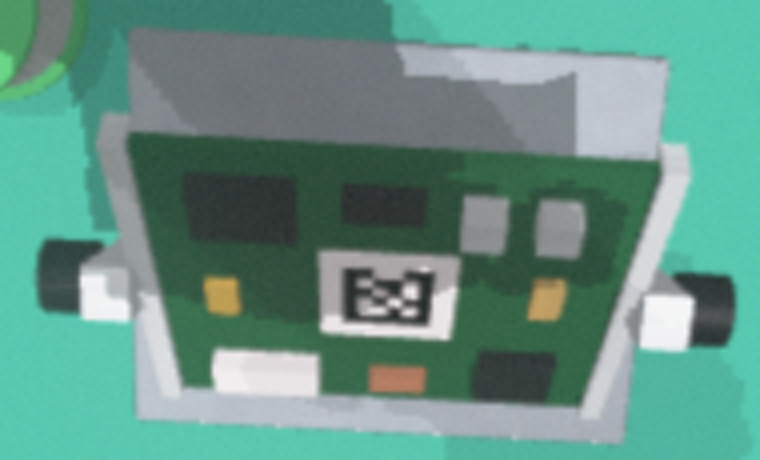

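View pics/w_wand_m.png

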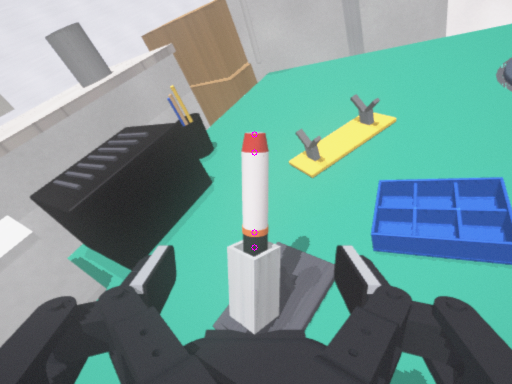

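The wand projections land right on the wand. The board's edges give a yaw of about -0.123, which agrees with the wrist label fit. I'll grasp it now.

```bash
sed -i 's/-\.105$/-.122/' geo.py; grep ^lp geo.py
cat > pick2.py <<'E'
from geo import *
from bench import *
import cv2
s=1; a=roll(hu,top(hu),np.radians(45)); g=.03
p,q=pose(wc,hu,a,s,g)
manip.servo_line(p,v=.12); print("at",read_tcp_pos()-p,read_force())
close(); print("w",read_grip_width(),read_force(),read_time_s())
P=np.array(read_tcp_pos())
manip.servo_line(P+hu*.02,v=.08); print(read_force(),read_grip_width())
manip.servo_line(P+hu*.10,v=.12); print(read_force(),read_grip_width(),read_time_s())
im=cams.snapshot("side"); cv2.imwrite("pics/s_ext.png",im[:,:,::-1])
im=cams.snapshot("wrist"); cv2.imwrite("pics/w_ext.png",im[:,:,::-1])
E
python3 pick2.py
```

```text
lp,ly=np.array([.4605,.2863,.08]),-.122
at [9.45952497e-04 5.55034596e-04 6.94099503e-06] [-0.55023279 -0.85098898  0.95955916]
w 0.02203835778511315 [-1.39514085  1.04791555  0.1537164 ] 5.8417
[ 0.20713233 -0.84002549 -1.38782783] 0.022127046680148154
[-0.72139375 -0.14242192 -0.80535616] 0.02235240850983219 7.0583
```

```bash
cat > ring.py <<'E'
import cv2,numpy as np
from bench import cams,manip
K=cams.get_calibration("wrist")
def ring(im_rgb,s=1):
    """along-wand offset g of the grasp from the ring, from wrist image"""
    h=cv2.cvtColor(im_rgb,cv2.COLOR_RGB2HSV)
    m=cv2.inRange(h,(8,150,120),(20,255,255))
    n,l,st,c=cv2.connectedComponentsWithStats(m)
    T=np.linalg.inv(K["tool_from_camera"]); out=[]
    for i in np.argsort(-st[1:,4])[:3]+1:
        # camera-facing ring surface: y = -G-0.012 in tool; ray meets that plane (approx 9mm effective)
        uv=c[i]; d=K["tool_from_camera"][:3,:3]@[(uv[0]-K["cx"])/K["fx"],(uv[1]-K["cy"])/K["fy"],1]; o=K["tool_from_camera"][:3,3]
        k=(-manip.grasp_offset-.010-o[1])/d[1]; p=o+k*d
        out.append((st[i,4],np.round(uv,1).tolist(),np.round(p,4).tolist()))
    return out
E
python3 - <<'E'
from ring import *
print(ring(cv2.imread("pics/w_ext.png")[:,:,::-1]))
from geo import *
from bench import *
u=-re; a=np.array([0,0,-1.]); p,q=pose(rp+[0,0,.16],u,a,1,.03)
manip.goto(p,q); print(read_tcp_pos()-p,read_ee_rot(),q,read_force(),read_grip_width(),read_time_s())
P,Q=read_tcp_pos(),read_ee_rot()
im=cams.snapshot("wrist"); cv2.imwrite("pics/w_hov.png",im[:,:,::-1]); print(ring(im))
im=cams.snapshot("side"); cv2.imwrite("pics/s_hov.png",im[:,:,::-1])
b=cams.snapshot("scene")
w=cv2.imread("pics/w_hov.png")
cv2.imwrite("pics/hov.png",np.hstack([cv2.resize(w,(400,300)),cv2.resize(im[130:280,220:420,::-1],(400,300),interpolation=cv2.INTER_CUBIC)]))
E
```

```text
[(np.int32(376), [255.9, 323.2], [0.0007, -0.0287, -0.0251])]
[-0.00080423 -0.00094551 -0.00076263] [-0.5635106  -0.42577978  0.42794272  0.56394362] [ 0.56370775  0.42688825 -0.42688825 -0.56370775] [-0.76094847 -0.13650547 -1.86133341] 0.022155321845975746 8.2583
[(np.int32(392), [255.1, 322.8], [0.0003, -0.0287, -0.0249])]
```

View pics/hov.png

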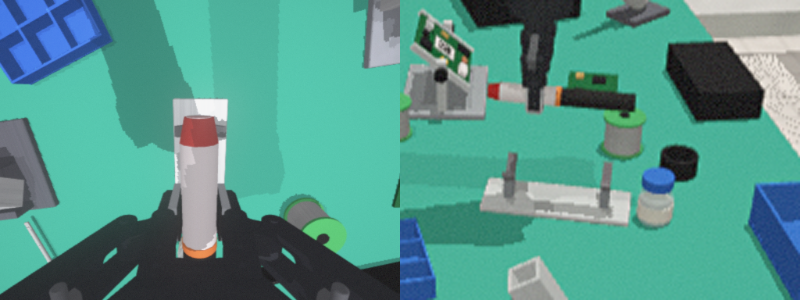

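The wand is level and held about 28.5 mm lensward of the ring. I'll lower it into the rest.

```bash
python3 - <<'E'
from geo import *
from ring import *
from bench import *
u=-re; a=np.array([0,0,-1.]); g=.0287
for z,v in((.07,.1),(.055,.04),(.0515,.02)):
    p,q=pose(rp+[0,0,z],u,a,1,g); manip.servo_line(p,v=v,ori=q); print(z,read_tcp_pos()-p,read_force())
k=0
while read_force()[2]<3 and k<3:
    k+=1; p=p-[0,0,.001]; manip.servo_line(p,v=.02,ori=q); print(k,read_force())
ungrasp(); manip.dwell(.2); print(read_force(),read_time_s())
p2,q=pose(rp+[0,0,.15],u,a,1,g); manip.servo_line(p2,v=.2)
P,Q=read_tcp_pos(),read_ee_rot(); print(P,Q)
im=cams.snapshot("wrist"); cv2.imwrite("pics/w_rest1.png",im[:,:,::-1]); np.savez("w_rest1.npz",P=P,Q=Q)
sd=cams.snapshot("side");print(read_time_s())
cv2.imwrite("pics/rest1.png",np.hstack([cv2.resize(im[90:270,160:350,::-1],(400,380),interpolation=cv2.INTER_CUBIC),cv2.resize(sd[190:260,250:350,::-1],(400,280),interpolation=cv2.INTER_CUBIC).copy() if 0 else cv2.resize(sd[165:260,250:350,::-1],(400,380),interpolation=cv2.INTER_CUBIC)]))
E
```

```text
0.07 [ 5.96415084e-04 -7.03109273e-05  5.84557980e-04] [ 0.11109075 -0.12932792 -2.16795501]
0.055 [-1.44950604e-04 -3.72332637e-05 -2.78288419e-04] [ 0.04303808 -0.09081216 -1.09016929]
0.0515 [ 0.00031856 -0.00019349  0.00012084] [-0.3117308  -0.22387539 -0.88588724]
1 [-2.4594778  -0.40176926  5.86199227]
[0.98651659 0.08836439 0.69211055] 11.3917
[ 0.55643629 -0.02752415  0.13063133] [-0.56338597 -0.4265893   0.42726307  0.56397171]
12.1417
```

View pics/rest1.png

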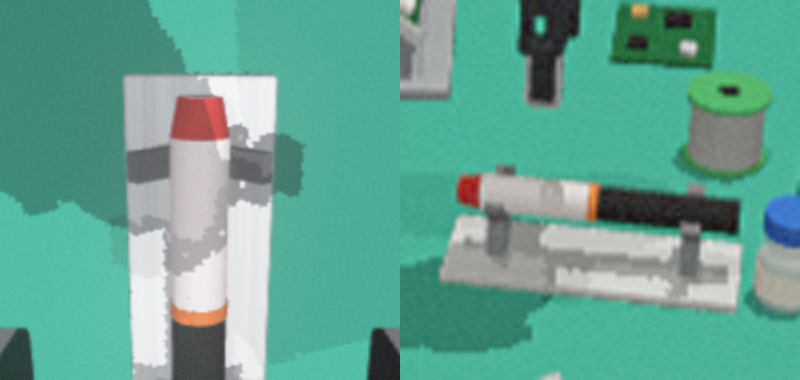

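The wand is seated in both Vs. In the side crop the ring is at x≈594 and the supports at 497 and 690, so it is centred. Next I'll regrasp it at mid-length.

```bash
python3 - <<'E'
from geo import *
from ring import *
from bench import *
d=np.load("w_rest1.npz"); im=cv2.imread("pics/w_rest1.png")[:,:,::-1]
T=np.eye(4);T[:3,:3]=R.from_quat(d["Q"]).as_matrix();T[:3,3]=d["P"];T=T@K["tool_from_camera"]
_,uv,_=ring(im)[0]; r=T[:3,:3]@[(uv[0]-K["cx"])/K["fx"],(uv[1]-K["cy"])/K["fy"],1]
for zz in(.057,.060):
    w=T[:3,3]+r*((zz-T[2,3])/r[2]); print("ring",uv,w, "along/across", rz(ry).T@(w-rp))
u=-re; a=np.array([0,0,-1.])
c=rp.copy()
p,q=pose(c+[0,0,.15],u,a,1,-.004); 
p1,q=pose(c+[0,0,.0505],u,a,1,-.004)
manip.servo_line(p,v=.2,ori=q); manip.servo_line(p1,v=.12,ori=q); print(read_tcp_pos()-p1,read_force())
close(); print(read_grip_width(),read_force(),read_time_s())
manip.servo_line(p+[0,0,.10],v=.2); P,Q=read_tcp_pos(),read_ee_rot()
im=cams.snapshot("wrist"); cv2.imwrite("pics/w_lift.png",im[:,:,::-1]); print(ring(im),read_force(),read_grip_width(),read_time_s())
h=cv2.cvtColor(im,cv2.COLOR_RGB2HSV); m=cv2.inRange(h,(0,140,90),(7,255,255))|cv2.inRange(h,(174,140,90),(180,255,255))
n,l,st,cc=cv2.connectedComponentsWithStats(m); i=1+np.argmax(st[1:,4]); print("lens",st[i],cc[i])
un=-ln
for dd in(0,10,20,30,40):
    aa=roll(un,top(un),np.radians(dd))
    print(dd,*[None if x is None else np.round(x,2).tolist() for x in (manip.inverse_kinematics(*pose(lp+ln*k,un,aa,1,-.004)) for k in(.20,.15))])
E
```

```text
ring [261.8, 240.2] [ 0.58709615 -0.02992705  0.057     ] along/across [0.00072666 0.00589046 0.057     ]
ring [261.8, 240.2] [ 0.58566508 -0.02961503  0.06      ] along/across [-0.00073541  0.00580288  0.06      ]
[ 5.96229017e-04 -4.93479770e-05  6.78151203e-04] [-0.16681457  0.39549644  0.32535083]
0.02235226010596474 [-1.24766919 -0.87370916  5.08030989] 14.0417
[(np.int32(422), [255.4, 267.6], [0.0001, -0.0287, 0.0052])] [-0.44093567  0.45286692 -0.98203662] 0.022291962093321713 15.2417
lens [ 232   70   49   38 1432] [258.7297486   88.42178771]
0 [-1.02, 0.3, 0.31, 2.13, 1.42, 0.55, -0.51] [-1.1, 0.34, 0.34, 2.2, 1.54, 0.55, -0.72]
10 [-1.02, 0.36, 0.25, 2.04, 1.22, 0.75, -0.38] [-1.15, 0.4, 0.35, 2.12, 1.27, 0.71, -0.52]
20 [-1.01, 0.43, 0.2, 1.95, 1.11, 0.96, -0.32] [-1.09, 0.46, 0.24, 2.02, 1.12, 0.93, -0.43]
30 [-1.09, 0.52, 0.29, 1.85, 0.98, 1.1, -0.25] [-1.12, 0.55, 0.27, 1.92, 1.0, 1.09, -0.36]
40 [-1.11, 0.61, 0.33, 1.75, 0.89, 1.26, -0.2] [-1.14, 0.64, 0.3, 1.81, 0.89, 1.24, -0.29]
```

```bash
python3 - <<'E'
from geo import *
from ring import *
from bench import *
un=-ln; aa=roll(un,top(un),np.radians(20)); g=-.005
p0,q=pose(lp+ln*.22,un,aa,1,g); p1,_=pose(lp+ln*.15,un,aa,1,g)
manip.goto(p0,q); print(read_tcp_pos()-p0,read_force(),read_time_s())
manip.servo_line(p1,v=.06,ori=q); manip.dwell(.3)
M=R.from_quat(read_ee_rot()).as_matrix(); t=np.array(read_tcp_pos()); 
lens=t-M[:,1]*G+M[:,2]*(.09-g)
print(t-p1,"lens in label frame: dist",(lens-lp)@ln,"lat",(lens-lp)-ln*((lens-lp)@ln),"angle",np.degrees(np.arccos(M[:,2]@un)),read_force(),read_grip_width(),read_time_s())
s=cams.snapshot("scene"); d=cams.snapshot("side"); w=cams.snapshot("wrist")
f=lambda im,u,v:cv2.resize(im[v:v+110,u:u+100,::-1],(400,440),interpolation=cv2.INTER_CUBIC)
cv2.imwrite("pics/w_aim.png",w[:,:,::-1]); cv2.imwrite("pics/aim.png",np.hstack([f(s,305,150),f(d,205,95)]))
manip.dwell(1.5); print(read_time_s(),np.linalg.norm(read_tcp_pos()-t),np.abs(read_dq()).max())
E
```

```text
[ 4.43262043e-04 -1.67658992e-03 -2.58809461e-05] [ 1.05030942 -0.98483085 -2.59214812] 16.6833
[ 1.05079276e-04 -2.76693552e-05  1.33142747e-04] lens in label frame: dist 0.060169862862816885 lat [ 9.75064707e-06  5.23354126e-06 -7.58652078e-06] angle 0.01574632822506561 [ 1.06866243 -0.0817622  -1.85340033] 0.02248480029354608 18.3
19.95 0.00018149726445001435 0.0018208619488560363
```

View pics/aim.png

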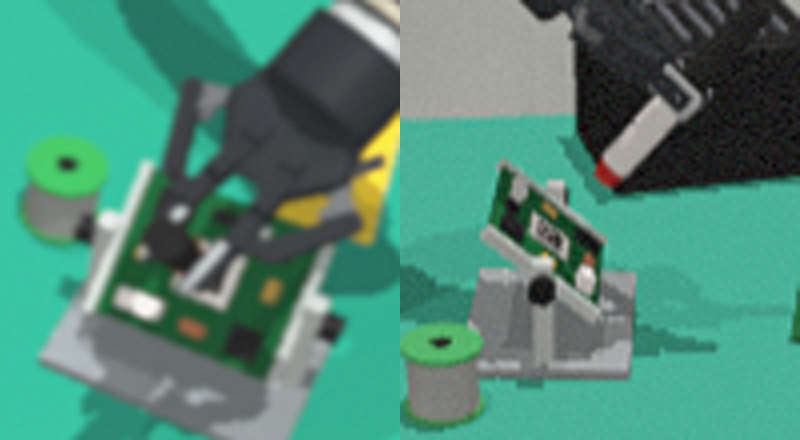

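The side view shows the wand pointing along the normal at the label's centre: the lens is at (605,180), the label at (548,238), and nothing touches. It has held still for over 1.6 s, so I'll put it back.

```bash
python3 - <<'E'
from geo import *
from ring import *
from bench import *
un=-ln; aa=roll(un,top(un),np.radians(20)); g=-.005
p0,q=pose(lp+ln*.22,un,aa,1,g); manip.servo_line(p0,v=.1)
u=-re; a=np.array([0,0,-1.])
p,q=pose(rp+[0,0,.25],u,a,1,g); manip.goto(p,q)
im=cams.snapshot("wrist"); print(ring(im),read_grip_width(),read_time_s())
for z,v in((.07,.15),(.055,.05),(.0515,.02)):
    p,q=pose(rp+[0,0,z],u,a,1,g); manip.servo_line(p,v=v,ori=q); print(z,np.round(read_tcp_pos()-p,4),read_force())
k=0
while read_force()[2]<3 and k<3:
    k+=1; p=p-[0,0,.001]; manip.servo_line(p,v=.02,ori=q); print(k,read_force())
ungrasp(); manip.dwell(.3); print(read_force())
p2,q=pose(rp+[0,0,.16],u,a,1,.0287); p2=p2.copy(); 
manip.servo_line(pose(rp+[0,0,.16],u,a,1,g)[0],v=.15); manip.servo_line(p2-[0,0,.01],v=.15,ori=q); manip.dwell(.3)
P,Q=read_tcp_pos(),read_ee_rot(); print(P,Q)
w=cams.snapshot("wrist"); s=cams.snapshot("side"); c=cams.snapshot("scene"); print(read_time_s())
cv2.imwrite("pics/w_rest2.png",w[:,:,::-1]);cv2.imwrite("pics/s_rest2.png",s[:,:,::-1]);cv2.imwrite("pics/c_rest2.png",c[:,:,::-1])
w1=cv2.imread("pics/w_rest1.png")[:,:,::-1]
import est
def blobs(im,lo,hi,box):
    u0,v0,u1,v1=box; h=cv2.cvtColor(np.ascontiguousarray(im[v0:v1,u0:u1]),cv2.COLOR_RGB2HSV); m=cv2.inRange(h,lo,hi)
    n,l,st,cc=cv2.connectedComponentsWithStats(m); i=1+np.argmax(st[1:,4]); return cc[i]+[u0,v0],st[i]
for nm,b in(("side",(258,195,345,245)),("scene",(192,190,280,270))):
    im=s if nm=="side" else c
    print(nm,"orange",blobs(im,(8,120,90),(22,255,255),b),"pred ring",est.proj(nm,rp+[0,0,.05]),"pred lens",est.proj(nm,rp+[0,0,.05]+u*.082), "red",blobs(im,(0,130,60),(7,255,255),b))
T=lambda P,Q:None
print("ring w1",ring(w1)[:1],"w2",ring(w)[:1])
# unchanged-ness of the scene: first side picture vs now
a0=cv2.resize(cv2.imread("pics/side0.png"),(512,384),interpolation=cv2.INTER_AREA)[:,:,::-1]
df=cv2.absdiff(cv2.GaussianBlur(np.ascontiguousarray(a0),(5,5),0),cv2.GaussianBlur(s,(5,5),0)).max(2)>50
n,l,st,cc=cv2.connectedComponentsWithStats(df.astype(np.uint8)); print([x[:5].tolist() for x in st[1:] if x[4]>40])
E
```

```text
[(np.int32(422), [255.5, 267.6], [-0.0005, -0.0287, 0.0036])] 0.02188424536120951 22.3417
0.07 [ 0.0008 -0.0001  0.0009] [-0.76995412 -0.20723653 -1.37856047]
0.055 [-0.0003 -0.     -0.0004] [ 0.62662218  0.01827966 -0.89062918]
0.0515 [ 0.0001 -0.0002  0.0001] [ 1.18586919 -0.81895849 -0.78587693]
1 [-0.70052891 -2.30654523  5.13026068]
[ 0.35417825  1.11856441 -0.1293308 ]
[ 0.55783682 -0.02787171  0.13140602] [ 0.56397708  0.42693899 -0.42669046 -0.56354964]
27.3667
side orange (array([298.375     , 215.20833333]), array([39, 16,  4,  9, 24], dtype=int32)) pred ring [298.25739594 215.57447332] pred lens [266.63849995 212.4340003 ] red (array([267.2       , 212.22857143]), array([ 7, 14,  5,  8, 35], dtype=int32))
scene orange (array([226.95454545, 221.59090909]), array([32, 29,  7,  7, 22], dtype=int32)) pred ring [226.61149907 222.38015702] pred lens [245.85372751 204.79974692] red (array([246.66666667, 204.33333333]), array([53, 13,  4,  4, 12], dtype=int32))
ring w1 [(np.int32(25), [261.8, 240.2], [0.0025, -0.0287, 0.0182])] w2 [(np.int32(24), [262.5, 239.2], [0.0028, -0.0287, 0.0187])]
[[49, 0, 14, 28, 266], [39, 0, 67, 128, 1335], [206, 0, 18, 19, 151], [226, 0, 88, 100, 4075], [158, 6, 6, 10, 46], [157, 18, 22, 8, 132], [158, 26, 25, 49, 827], [36, 30, 54, 73, 504], [275, 106, 33, 20, 432], [37, 109, 39, 15, 74], [63, 131, 15, 10, 45], [77, 130, 15, 57, 472], [10, 133, 21, 61, 513], [149, 137, 21, 17, 74], [280, 139, 25, 52, 711], [65, 144, 12, 29, 108], [26, 147, 20, 34, 82], [59, 146, 9, 28, 86], [46, 151, 9, 6, 41], [129, 163, 12, 15, 41], [116, 170, 9, 16, 63], [102, 174, 14, 18, 70], [91, 192, 10, 11, 47], [95, 201, 13, 11, 62], [264, 208, 72, 16, 632], [277, 221, 41, 14, 186], [114, 227, 17, 8, 78], [251, 226, 36, 47, 631]]
```

In both fixed cameras the ring and lens sit within about 1 px of where a centred wand should appear. The gripper is clear of the wand, so I'll hand the job in.

```bash
python3 - <<'E'
from bench import *
print(read_force(),read_grip_width(),read_time_s()); order.finish_job()
E
```

```text
[-0.45422281  0.39137737 -0.37760928] 0.08570272319622899 27.3667
the job is handed in; nothing more can be done
```

The job is done and handed in at 27.4 s. I took the wand from the holder, laid it in the white V-rest and let go. I then regrasped it at mid-length, aimed it at the label and held it, and laid it back in the rest.

- **Aim:** by the arm's own readings, the lens was 60.2 mm from the label, under 0.1 mm off centre and 0.02° off the normal. It held still for about 1.65 s with 0.2 mm drift. This rests on a label pose good to about 2 mm; the label's yaw estimates disagreed by about 2.8° between cameras, and I used one close to the wrist-camera value. The side picture agreed with the aim.
- **Final lay:** in the scene and side pictures the ring and lens are within about 1 px (roughly 2 mm) of a perfectly centred wand. The gripper is open and clear of it.
- **Forces:** the wrist-force readings I took stayed around 6 N or less.
- **Checks that disagreed or failed:**
  - The wrist-camera ring detector gave a biased sideways offset of about 6 mm with the wand in the rest. Its blob was only about 24 px and partly shaded, and the other views contradicted it, so I ignored it.
  - I compared the first and last side pictures to see whether anything else had moved. The changes include the arm, its shadows and the wand, so it did not separately confirm that nothing else moved.

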